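Find the flat on the wheel shaft and hold the collar on it

ROBOT

A 6-joint arm with a two-finger parallel gripper is mounted at the origin on the work surface. World frame = base frame: x ahead of the robot, y to its left, z up, the work surface at z = 0. Lengths are in mm, angles in rad, forces in N, time in s.
With the tool pointing down it reaches from about 275 to 750 mm from the base axis. Payload 10.2 kg.
Tool frame: the origin (TCP) lies midway between the tips of the shut fingers; the grasp point (between the pads) lies 19 mm behind it; z points along the fingers, y is the line along which they close (so a half turn about z gives the same grasp; the last joint's range is limited). The gripper opens to 85 mm and grips with 20 to 120 N. Pads are 22 mm wide; open, the fingers measure 114 mm over their backs; the gripper's body (76 mm by 85 mm) begins 54 mm behind the grasp point. The pads swing forward as they close: fully open they stand 13 mm farther back than shut.
Start: joints at [0.899, 0.313, 1.498, -0, 1.331, -0.223], TCP at [227.802, 473.009, 231.294] pointing down, gripper open.
Joint ranges: [-2.94, 2.94], [-0.97, 2.17], [0.19, 2.56], [-1.23, 4.37], [0.02, 3.11], [-2.88, 2.88]. Speed limits (rad/s): [2.39, 2.39, 3.01, 3.14, 3.14, 3.14].

INTERFACE

Orientations are given as a unit quaternion [w, x, y, z].
In Python, from rig import ctrl gives the robot as it stands.
- The arm moves only by the tool send_rows, never from a script. Its argument "targets" is a list of rows, each a list of 7 numbers: the closure, from -1 (fully open) to 1 (shut), so that 0 is half open, then the shift along the tool's x, y, z in m, then the turn, a rotation vector about the tool's x, y, z in rad. In form: [[claw, dx, dy, dz, ax, ay, az], ...]. A call has exactly 10 rows; each row shifts and turns the commanded pose from where the row before left it, along the tool's axes as they then stand; what a row does not reach is not made up. A row lasts 1/8 s, in which the tool goes at most 62.5 mm and 10.7 degrees, less where a joint would pass 70% of its speed; a pose out of reach is approached as far as the arm can. A call with a gripper value outside its range is refused whole. The fingers move at their own pace and stop on an object; "squeeze" is the grip in N (left out, the last holds). Time passes only in rows, so rows that do not move let the fingers close, or fill a call up. It gives the time, the measured TCP pose, the force, the opening and the grip force at its end, in the units of the state.
- ctrl.sense(): the state, without advancing time (a new reading comes with each control period).
- ctrl.capture(name): name is "side" or "top" or "wrist"; returns a dict with "img" (400x640x3 uint8, red, green, blue), "camera_matrix" (3x3 intrinsics, pixels), "R" (3x3) and "t" (3): a world point X has camera coordinates R X + t. Camera axes: x right, y down, z forward; pixel columns grow to the right and rows downward; lengths in mm; the calibration is good to about 2 mm. A picture is of the moment at which its call begins. There is no depth.
- ctrl.finish_job(): hands the job in; it is judged then, once.
Trained networks look in a picture, given as the dict that the camera call returned (one of the last four; its "shot" number tells which), for a name from the list of things; names that differ only in an ending like _2 or _b are one class to them, and where a whole thing is asked for, a point or a joint stands for the part that bears it (a point fixed in the world has none). Each returns a list of dicts, best first, with "score" (0 to 1); they miss things now and then, are a little off and sometimes report something else, mostly with a low value. They report only what shows in the picture. A call takes as long as a camera call. They do not tell look-alikes from the thing itself.
- ctrl.boxes_of(query, picture): "extent" ([left, top, width, height] in pixels, round what is visible of it).
- ctrl.landmark_of(query, picture): "point" ([column, row] in pixels: a listed point, or the origin of a listed thing).
The state is a dict: "time_s": time; "joints": joint angles; "dq": joint speeds; "tau": joint torques, N m; "eef_pos": TCP position; "ee_rot": TCP orientation; "force": force on the tool from outside, world axes, zero at the start; "wrist_torque": the same for the moment, N m; "grip_width": opening from 0.0 (shut) to 1.0 (fully open); "grip_force": force on a finger pad.
Only numpy, scipy, OpenCV 4.12 (cv2) and the standard library are available. Lean on these libraries where they do the work, as an engineer would, in place of code of your own. Each camera call takes 0.05 s, during which the arm holds its last target. There are 200 camera calls.

TASK

The bench wheel's drive shaft has one set-screw flat. Grip the shaft and turn it until the flat faces along the yellow mark on the blue drive unit, with one finger closed on the flat itself so that you feel it there. Then pick up the brass collar, slip it over the shaft with its black thumb screw pointing square at that flat's side, and finish while still holding it level and centred, not wedged against the shaft, in the gripper halfway along the flat, clear of the drive unit (do not let go: a helper will tighten the screw); leave the cup, jar and brick where they are.

Things in the scene. Friction and masses are not known exactly. Their poses are not given: they have to be found in the camera images.
- shaft (a joint): angle (rad) of the vertical 22 mm steel shaft of the drive unit. 0: the flat faces along the yellow mark, i.e. along +x of mark; positive is counter-clockwise from above. It starts between 0.6 and 2.4, turns freely in both directions up to 3.1, with light friction (0.06 N m), and stays where it is left. The shaft stands 80 mm above the unit's bearing cap; its lowest 30 mm are round, above that one side is cut flat up to the tip, whose last 5 mm taper to about 14 mm.
- flat (a point): the set-screw flat: a bright face (flat_face in the rules) 16 mm wide, from 31 to 75 mm above the bearing cap. The origin lies ON THE SHAFT AXIS halfway up the flat (55 mm above the bearing cap, 25 mm below the shaft's tip); its x axis points out of the flat, z is up; it turns with the shaft. The face lies 7.5 mm from the axis, so the fingers measure 18.5 mm across the shaft with one pad on the flat, and up to 22 mm elsewhere.
- mark (a point): the yellow stripe on top of the blue drive unit (fixed to the bench; 150 x 120 mm, 50 mm high, with a dark round bearing cap 68 mm across and 10 mm high on it, from which the shaft rises). The point is 55 mm from the shaft axis, on the unit's top; its x axis points from the shaft out along the stripe.
- collar_center (a point): centre of the loose brass collar (44 mm outside diameter, 30 mm high, 27 mm through bore, about 0.16 kg), half-way up, 15 mm above the bench it stands on at the start, axis upright. Its x axis points to the thumb screw, z is up.
- screw (a point): middle of the black thumb screw head (16 mm diameter, 10 mm long) on the side of the collar, 32 mm from the collar's axis at half height; the screw sticks out to 37 mm.
- cup: orange cup, 76 mm across, 70 mm high, origin at the centre of its foot; a bystander
- jar: white jar with green cap, 60 mm across, 75 mm high, origin at the centre of its foot; a bystander
- brick: clay brick 70 x 50 x 45 mm, origin at the centre of its underside; a bystander
There are look-alikes about, which are no part of the job. There is more than one size of the part that bears shaft; the job needs the largest.

How it is judged (in metres and radians):
On the way, in this order (a step that is already met when the one before it is completed fails the run):
1. the shaft is turned so that its flat faces the yellow mark (within 0.2 rad) while a finger presses on the flat (value of joint shaft between -0.2 and 0.2 rad and contact force between the fingers and flat_face above 2 N), for 0.2 s.
2. the collar has been picked up and is over the shaft's tip or higher (z of collar_center in the frame of flat above 0.028 m and contact force between the fingers and collar above 1 N).
At the end, for the whole second after the job is handed in: Shaft within 0.2 rad of 0. Collar round it: axes within 5 mm, tilt under 0.15 rad, middle within 10 mm of mid-flat, screw on the flat's side within 9 mm of its normal; gripped (over 2 N), still, pressing shaft and unit under 20 N. Cup, jar and brick within 30 mm of their start (value of joint shaft between -0.2 and 0.2 rad and z of collar_center in the frame of flat between -0.01 and 0.01 m and horizontal distance between collar_center and flat below 0.005 m and x of screw in the frame of flat above 0.02 m and y of screw in the frame of flat between -0.009 and 0.009 m and angle between collar_center's own z axis and vertical below 0.15 rad and contact force between the fingers and collar above 2 N and contact force between collar and unit below 20 N and linear speed of collar below 0.02 m/s and distance of each of cup, jar, brick from where it was at the start of the episode below 0.03 m); the arm keeps its last pose, push and grip.
It fails at once if the cup is knocked over or shifted by more than 50 mm (distance of cup from where it was at the start of the episode above 0.05 m or angle between cup's own z axis and vertical above 0.6 rad).
It fails at once if the jar is knocked over or shifted by more than 50 mm (distance of jar from where it was at the start of the episode above 0.05 m or angle between jar's own z axis and vertical above 0.6 rad).
It fails at once if the clay brick is knocked over or shifted by more than 50 mm (distance of brick from where it was at the start of the episode above 0.05 m or angle between brick's own z axis and vertical above 0.6 rad).
It also fails if it takes over 64 s, if anything falls off the work surface, if the arm or the gripper's body presses on something with over 40 N, if the wrist force passes 120 N, or if a joint passes its speed limit or range.

## Working session

There is one attempt and no reset: what is moved stays moved. The work goes in short steps, Python scripts to look and compute and a tool call to move; the robot and the scene stay as the last step left them, time stands still between calls to the robot, and variables do not carry over. Pictures are saved under pics/ and viewed, at most 10 in all, crops included, and the job is handed in when it is done.

Besides the shell and the picture viewer there is one more tool, called as name(argument=value, ...) on one line, values as JSON. send_rows: Moves the arm, as the interface text tells. Its arguments: {"type":"object","properties":{"targets":{"type":"array"},"squeeze":{"type":"number"}},"required":["targets"]}

```bash
mkdir -p pics; ls; cat > h.py <<'E'
import numpy as np, cv2
from rig import ctrl
from scipy.spatial.transform import Rotation as Rn
def save(p,n): cv2.imwrite('pics/'+n+'.png',np.ascontiguousarray(p['img'][:,:,::-1]))
def ray(p,uv):
    K=np.array(p['camera_matrix']);R=np.array(p['R']);t=np.array(p['t']).ravel()
    d=R.T@np.linalg.solve(K,[uv[0],uv[1],1.]);return -R.T@t,d
def onz(p,uv,z):
    c,d=ray(p,uv);return c+d*(z-c[2])/d[2]
def proj(p,X):
    K=np.array(p['camera_matrix']);q=K@(np.array(p['R'])@np.array(X,float)+np.array(p['t']).ravel());return q[:2]/q[2]
def tri(a,ua,b,ub):
    c1,d1=ray(a,ua);c2,d2=ray(b,ub)
    s=np.linalg.lstsq(np.c_[d1,-d2],c2-c1,rcond=None)[0]
    P,Q=c1+s[0]*d1,c2+s[1]*d2
    return (P+Q)/2,np.linalg.norm(P-Q)
E
python3 - <<'E'
from h import *
ims=[]
for n in('side','top'):
    p=ctrl.capture(n);save(p,n+'0')
    c,_=ray(p,(320,200));print(n,c.round())
    for q in('shaft','flat','mark','collar_center','screw','cup','jar','brick'):
        r=ctrl.landmark_of(q,p);b=ctrl.boxes_of(q,p)
        z={'flat':115,'mark':50,'collar_center':15,'screw':15}.get(q,0)
        print(q,[(np.round(x['point']),round(x['score'],2),onz(p,x['point'],z).round()) for x in r[:4]],[(np.round(x['extent']),round(x['score'],2)) for x in b[:4]])
print(ctrl.sense())
E
```

```text
pics
side [  66. -762.  607.]Traceback (most recent call last):
  File "<stdin>", line 7, in <module>
ValueError: it knows: brick, collar_center, cup, flat, jar, mark, screw
```

```bash
python3 - <<'E'
from h import *
for n in('side','top'):
    p=ctrl.capture(n);save(p,n+'0')
    c,_=ray(p,(320,200));print(n,c.round())
    for q in('flat','mark','collar_center','screw','cup','jar','brick','shaft'):
        r=[] if q=='shaft' else ctrl.landmark_of(q,p)
        try: b=ctrl.boxes_of(q,p)
        except ValueError as e: b=[]
        z={'flat':115,'mark':50,'collar_center':15,'screw':15}.get(q,0)
        print(q,[(np.round(x['point']),round(x['score'],2),onz(p,x['point'],z).round()) for x in r[:4]],[(np.round(x['extent']),round(x['score'],2)) for x in b[:4]])
print(ctrl.sense())
E
```

```text
side [  66. -762.  607.]
flat [(array([327., 244.]), 0.94, array([ 506., -220.,  115.])), (array([370., 319.]), 0.67, array([ 432., -424.,  115.])), (array([299., 214.]), 0.49, array([527., -89., 115.]))] [(array([366., 308.,  12.,  28.]), 0.78), (array([324., 232.,  13.,  34.]), 0.67), (array([294., 208.,   6.,  22.]), 0.4)]
mark [(array([348., 264.]), 0.91, array([ 555., -233.,   50.])), (array([308., 229.]), 0.69, array([566., -72.,  50.])), (array([391., 332.]), 0.66, array([ 490., -423.,   50.]))] [(array([270., 210.,  52.,  45.]), 0.96), (array([286., 233.,  85.,  81.]), 0.95), (array([338., 305.,  70.,  66.]), 0.8)]
collar_center [(array([250., 210.]), 0.72, array([524., 146.,  15.]))] [(array([240., 205.,  20.,  16.]), 0.82)]
screw [(array([254., 213.]), 0.7, array([526., 124.,  15.]))] [(array([235., 203.,  21.,  17.]), 0.51)]
cup [(array([430., 269.]), 0.67, array([ 738., -313.,    0.]))] [(array([417., 235.,  30.,  47.]), 0.74)]
jar [(array([352., 214.]), 0.66, array([756., -22.,   0.]))] [(array([340., 186.,  25.,  36.]), 0.63)]
brick [(array([270., 175.]), 0.69, array([7
[... 1341 characters left out ...]
 0.59)]
{'time_s': 1.65, 'joints': array([ 8.98577346e-01,  3.12928672e-01,  1.49774109e+00,  3.92064122e-05,
        1.33100573e+00, -2.23417235e-01]), 'dq': array([ 0.00046894, -0.00065413, -0.00268628,  0.00115584, -0.00131181,
       -0.00055463]), 'tau': array([ 1.51020135e-04, -4.12157750e+01, -2.59896809e+01, -1.72522050e-04,
        5.20489393e-04, -3.28219448e-05]), 'eef_pos': array([227.79523649, 472.99663352, 231.26401423]), 'ee_rot': array([-3.50971209e-05,  2.22526836e-01,  9.74926564e-01, -2.90859551e-05]), 'force': array([ 0.05909398, -0.54834245, -0.12708759]), 'wrist_torque': array([-0.02359283,  0.04939928,  0.02021518]), 'grip_force': 0.0, 'grip_width': 0.9955222613986553}
```

View pics/top0.png

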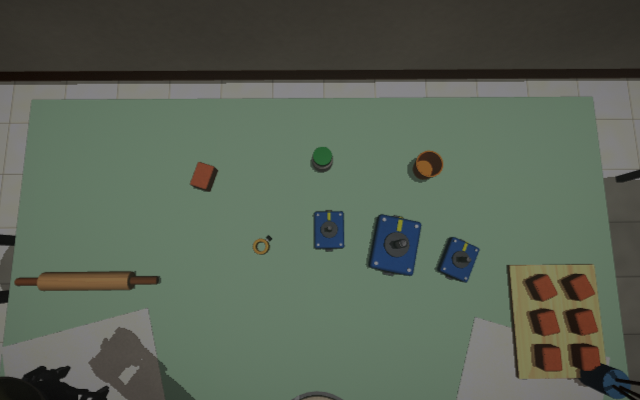

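View pics/side0.png

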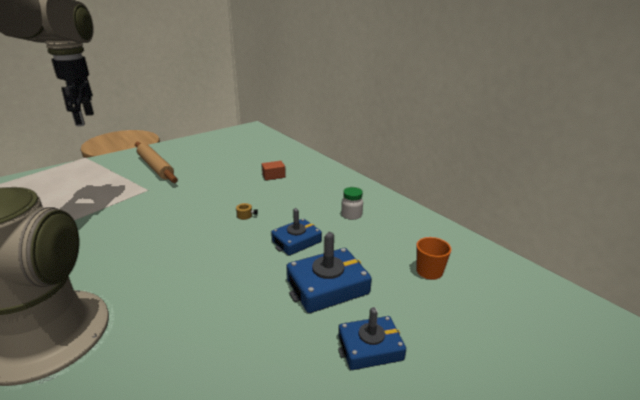

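The top view shows three blue units. The largest is the middle one, with its shaft at about px (400,243) and its mark at (400,225). The brass collar is at (261,246) with its screw up-right at (268,238). The side view agrees, showing the largest unit at (328,270). I'll move above the big shaft and look with the wrist camera.

send_rows(targets=[[-1,-0.0275,-0.0253,0,0,0,0],[-1,-0.04,-0.0365,0,0,0,0],[-1,-0.04,-0.0365,0,0,0,0],[-1,-0.04,-0.0365,0,0,0,0],[-1,-0.04,-0.0365,0,0,0,0],[-1,-0.04,-0.0365,0,0,0,0],[-1,-0.04,-0.0365,0,0,0,0],[-1,-0.04,-0.0365,0,0,0,0],[-1,-0.04,-0.0365,0,0,0,0],[-1,-0.04,-0.0365,0,0,0,0]])

```text
time_s: 2.9
eef_pos: [423.8, -15.7, 231.5]
ee_rot: [0.0, 0.223, 0.975, 0.0]
force: [1.0, -0.3, -0.6]
grip_width: 0.997
grip_force: 0.0
```

send_rows(targets=[[-1,-0.04,-0.0365,0,0,0,0],[-1,-0.04,-0.0365,0,0,0,0],[-1,-0.04,-0.0365,0,0,0,0],[-1,-0.0275,-0.0253,0,0,0,0],[-1,-0.016,-0.0143,0,0,0,0],[-1,0,0,0,0,0,0],[-1,0,0,0,0,0,0],[-1,0,0,0,0,0,0],[-1,0,0,0,0,0,0],[-1,0,0,0,0,0,0]])

```text
time_s: 4.15
eef_pos: [506.0, -218.9, 231.4]
ee_rot: [0.0, 0.222, 0.975, -0.0]
force: [0.8, 0.7, 0.6]
grip_width: 1.0
grip_force: 0.0
```

```bash
cat >> h.py <<'E'
def tcp():
    s=ctrl.sense();q=np.array(s['ee_rot']);M=Rn.from_quat([q[1],q[2],q[3],q[0]]).as_matrix()
    return s,np.array(s['eef_pos']),M,np.arctan2(M[1,1],M[0,1])
def show():
    s,e,M,y=tcp();print('t',s['time_s'],'tcp',e.round(1),'yawy',y.round(3),'z',M[:,2].round(3),'w',round(s['grip_width'],3),'gf',round(s['grip_force'],1),'F',np.round(s['force'],1),'j',np.round(s['joints'],2))
E
python3 - <<'E'
from h import *
show()
p=ctrl.capture('wrist');save(p,'w1');c,d=ray(p,(320,200));print(c.round(),d.round(2))
for q,z in(('flat',115),('mark',50)):
    print(q,[(np.round(x['point']),round(x['score'],2),onz(p,x['point'],z).round()) for x in ctrl.landmark_of(q,p)[:4]],[(np.round(x['extent']),round(x['score'],2)) for x in ctrl.boxes_of(q,p)[:4]])
E
```

```text
t 4.15 tcp [ 506.  -218.9  231.4] yawy 1.122 z [ 0. -0. -1.] w 1.0 gf 0.0 F [0.8 0.7 0.6] j [-0.62  0.37  1.42 -0.    1.35 -1.74]
[ 446. -189.  373.] [ 0.25 -0.13 -0.96]
flat [(array([325., 198.]), 0.66, array([ 514., -220.,  115.])), (array([167., 217.]), 0.66, array([ 464., -369.,  115.])), (array([498., 148.]), 0.64, array([540., -55., 115.]))] [(array([312., 171.,  24.,  38.]), 0.96), (array([152., 201.,  37.,  25.]), 0.81), (array([472., 137.,  40.,  22.]), 0.62)]
mark [(array([483., 171.]), 0.95, array([582., -45.,  50.])), (array([193., 234.]), 0.67, array([ 502., -398.,   50.])), (array([331., 224.]), 0.58, array([ 565., -235.,   50.]))] [(array([259., 106., 121., 134.]), 0.8), (array([421.,  89.,  97., 103.]), 0.68), (array([149., 157.,  80.,  88.]), 0.59)]
```

View pics/w1.png

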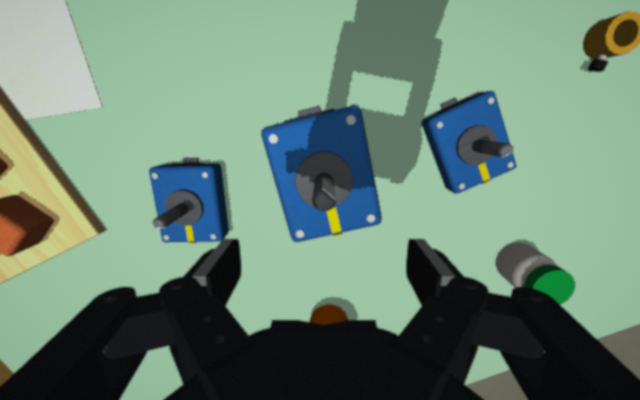

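The wrist view shows the big unit in the centre, with its shaft leaning in perspective from px (325,180) to (323,200) and the stripe at (333,222). I'll enlarge it to read the flat.

```bash
python3 - <<'E'
from h import *
im=cv2.imread('pics/w1.png')[150:245,270:380]
im=cv2.resize(im,None,fx=6,fy=6,interpolation=cv2.INTER_CUBIC)
im=np.clip(255*(im/255.)**.55,0,255).astype('u1');cv2.imwrite('pics/w1c.png',im)
p=ctrl.capture('side');s=cv2.resize(p['img'][225:285,285:375,::-1],None,fx=5,fy=5,interpolation=cv2.INTER_CUBIC)
s=np.clip(255*(s/255.)**.55,0,255).astype('u1')
out=np.zeros((570,660+0,3),'u1')
cv2.imwrite('pics/s1c.png',s)
h=max(im.shape[0],0);both=np.zeros((600,800,3),'u1')
a=cv2.resize(im,(400,345));both[:345,:400]=a;both[:267,400:]=cv2.resize(s,(400,267))
cv2.imwrite('pics/both1.png',both[:350])
# yellow stripe
p=ctrl.capture('wrist');hsv=cv2.cvtColor(p['img'],cv2.COLOR_RGB2HSV)
m=cv2.inRange(hsv,(20,120,90),(35,255,255));m[:, :270]=0;m[:,390:]=0;m[:180]=0;m[250:]=0
v,u=np.nonzero(m);print(len(u))
P=np.array([onz(p,(a,b),50)[:2] for a,b in zip(u,v)]);c=P.mean(0);w,V=np.linalg.eigh(np.cov(P.T));d=V[:,1]*np.sign(V[0,1]);print('stripe',c,w**.5,d,np.arctan2(d[1],d[0]))
# blue top -> min rect
m=cv2.inRange(hsv,(100,120,60),(125,255,255));n,l,st,ce=cv2.connectedComponentsWithStats(m)
k=l[215,300];print(k,st[k])
v,u=np.nonzero(l==k);P=np.array([onz(p,(a,b),50)[:2] for a,b in zip(u,v)],np.float32);print(cv2.minAreaRect(P))
E
```

```text
242
stripe [ 562.79423779 -230.94457052] [ 3.26079805 10.33991229] [ 0.97530418 -0.22086594] -0.22270224745088132
2 [ 262  106  119  135 8305]
((507.7233581542969, -218.3657684326172), (114.75928497314453, 144.8016357421875), 77.56515502929688)
```

View pics/both1.png

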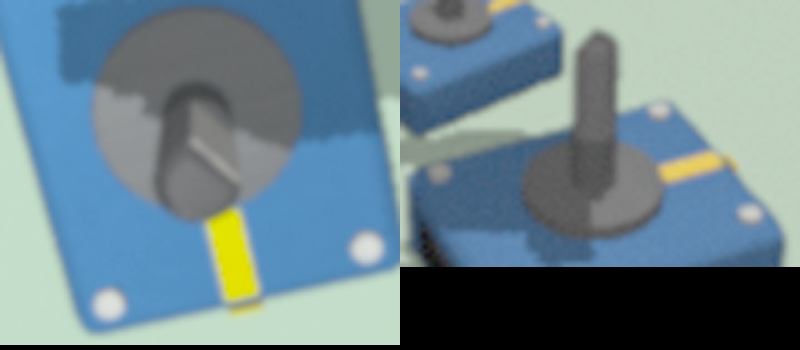

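```bash
python3 - <<'E'
from h import *
p=ctrl.capture('wrist')
c=np.array([508.9,-218.8])
a,b=[onz(p,(270+x/3.636,150+y/3.636),135)[:2] for x,y in((190,140),(238,180))]
t=a-b;L=np.linalg.norm(t);n=np.array([t[1],-t[0]])/L
m=(a+b)/2-c
if n@m<0:n=-n
print(a,b,L,'dist',n@m,'lat',m@(t/L),'normal yaw',np.arctan2(n[1],n[0]), 'shaft',np.arctan2(n[1],n[0])+.22)
for z in (60,140): print(z,proj(p,[*c,z]))
print(proj(p,[*c,115]))
E
```

```text
[ 499.96879687 -216.33056766] [ 514.22992086 -210.11600521] 15.556363452030748 dist 5.831722862045512 lat -0.5771058472812798 normal yaw 1.9817533360614183 shaft 2.2017533360614183
60 [323.88939168 180.13492113]
140 [324.13828652 200.00535302]
[324.04508397 192.56456032]
```

send_rows(targets=[[-1,-0.0021,0.0013,0,0,0,0],[-1,0,0,0,0,0,-0.172],[-1,0,0,0,0,0,-0.172],[-1,0,0,0,0,0,-0.172],[-1,0,0,0,0,0,-0.172],[-1,0,0,0,0,0,-0.172],[-1,0,0,0.035,0,0,0],[-1,0,0,0.035,0,0,0],[-1,0,0,0.035,0,0,0],[-1,0,0,0.033,0,0,0]])

```text
time_s: 5.8
eef_pos: [508.6, -218.8, 92.1]
ee_rot: [0.0, -0.204, 0.979, 0.0]
force: [-0.0, -0.8, -0.7]
grip_width: 0.998
grip_force: 0.0
```

send_rows(squeeze=30, targets=[[0.3,0,0,0,0,0,0],[0.5,0,0,0,0,0,0],[1,0,0,0,0,0,0],[1,0,0,0,0,0,0],[1,0,0,0,0,0,0],[1,0,0,0,0,0,0],[1,0,0,0,0,0,0],[1,0,0,0,0,0,0],[1,0,0,0,0,0,0],[1,0,0,0,0,0,0]])

```text
time_s: 7.05
eef_pos: [509.8, -221.0, 94.9]
ee_rot: [0.002, -0.204, 0.979, -0.003]
force: [4.5, -8.4, 0.6]
grip_width: 0.211
grip_force: 35.3
```

```bash
python3 - <<'E'
from h import *
show()
p=ctrl.capture('wrist');cv2.imwrite('pics/w2.png',np.ascontiguousarray(p['img'][60:400,120:520,::-1]))
E
```

```text
t 7.05 tcp [ 509.8 -221.    94.9] yawy 1.981 z [ 0.004 -0.005 -1.   ] w 0.211 gf 35.3 F [ 4.5 -8.4  0.6] j [-0.62  0.52  1.58 -0.    1.04 -2.6 ]
```

View pics/w2.png

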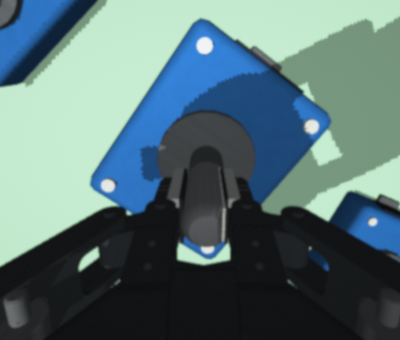

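The fingers stopped at 17.9 mm, so one pad is on the flat (right-hand finger at crop px (225,215)). I'll shift about 2 mm to relax the side load, then turn the shaft about its own axis by −2.2 rad.

send_rows(targets=[[1,0,-0.0022,0,0,0,0],[1,0.0003,0,0,0,0,0.18],[1,0.0003,0,0,0,0,0.18],[1,0.0003,0,0,0,0,0.18],[1,0.0003,0,0,0,0,0.18],[1,0.0003,0,0,0,0,0.18],[1,0.0003,0,0,0,0,0.18],[1,0.0003,0,0,0,0,0.18],[1,0.0003,0,0,0,0,0.18],[1,0.0003,0,0,0,0,0.18]])

```text
time_s: 8.35
eef_pos: [507.5, -220.6, 94.8]
ee_rot: [0.001, 0.571, 0.821, -0.0]
force: [-2.8, 0.5, 7.3]
grip_width: 0.203
grip_force: 37.2
```

send_rows(targets=[[1,0.0003,0,0,0,0,0.18],[1,0.0003,0,0,0,0,0.18],[1,0.0003,0,0,0,0,0.18],[1,0.0001,0,0,0,0,0.04],[1,0,0,0,0,0,0],[1,0,0,0,0,0,0],[1,0,0,0,0,0,0],[1,0,0,0,0,0,0],[1,0,0,0,0,0,0],[1,0,0,0,0,0,0]])

```text
time_s: 9.6
eef_pos: [507.2, -219.7, 94.8]
ee_rot: [0.001, 0.78, 0.626, 0.0]
force: [-3.8, -0.4, 8.0]
grip_width: 0.209
grip_force: 37.5
```

```bash
python3 - <<'E'
from h import *
show()
p=ctrl.capture('wrist');save(p,'w3')
hsv=cv2.cvtColor(p['img'],cv2.COLOR_RGB2HSV)
m=cv2.inRange(hsv,(20,120,90),(35,255,255));n,l,st,ce=cv2.connectedComponentsWithStats(m);print(st[1:],[onz(p,c,50).round(1) for c in ce[1:]])
q=p['img'][120:320,200:440,::-1];q=np.clip(255*(q/255.)**.55,0,255).astype('u1');cv2.imwrite('pics/w3c.png',cv2.resize(q,None,fx=3,fy=3,interpolation=cv2.INTER_CUBIC))
E
```

```text
t 9.6 tcp [ 507.2 -219.7   94.8] yawy -0.218 z [ 0.001 -0.002 -1.   ] w 0.209 gf 37.5 F [-3.8 -0.4  8. ] j [-0.62  0.51  1.58 -0.    1.04 -0.4 ]
[[427 206   5  16  59]
 [377 208  46  16 718]] [array([ 582.2, -233.3,   50. ]), array([ 561.6, -230.5,   50. ])]
```

View pics/w3c.png

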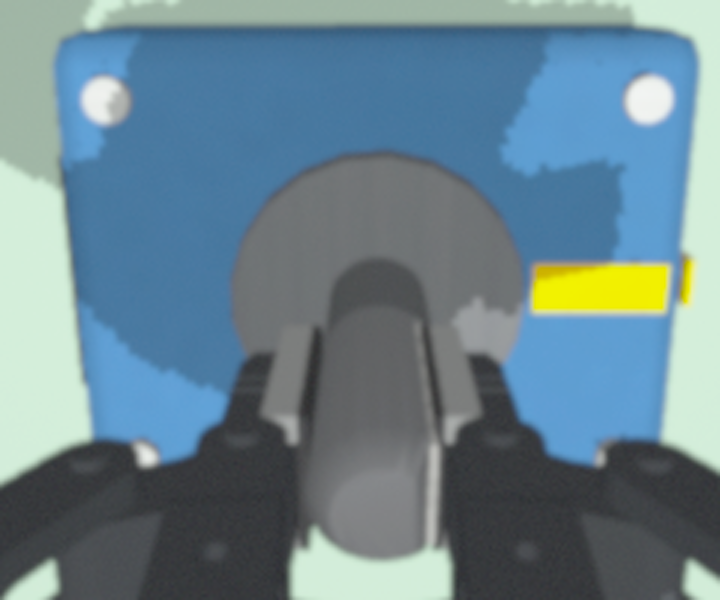

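The flat (bright edge at crop px (432,490)) faces the yellow stripe with a pad on it. I'll release, rise, and go to the collar.

send_rows(targets=[[0,0,0,0,0,0,0],[-1,0,0,0,0,0,0],[-1,0,0,0,0,0,0],[-1,0,0,-0.03,0,0,0],[-1,0,0,-0.045,0,0,0],[-1,0,0,-0.045,0,0,0],[-1,0.03,-0.006,-0.035,0,0,0],[-1,0.047,-0.009,0,0,0,0],[-1,0.047,-0.009,0,0,0,0],[-1,0.047,-0.009,0,0,0,0]])

```text
time_s: 10.9
eef_pos: [511.5, -43.6, 248.4]
ee_rot: [0.0, 0.78, 0.626, 0.0]
force: [0.3, -0.3, 0.3]
grip_width: 1.0
grip_force: 0.0
```

send_rows(targets=[[-1,0.047,-0.009,0,0,0,0],[-1,0.047,-0.009,0,0,0,0],[-1,0.047,-0.009,0,0,0,0],[-1,0.047,-0.009,0,0,0,-0.1],[-1,0,0,0,0,0,-0.18],[-1,0,0,0,0,0,-0.18],[-1,0,0,0,0,0,-0.18],[-1,0,0,0,0,0,-0.18],[-1,0,0,0,0,0,-0.18],[-1,0,0,0,0,0,0]])

```text
time_s: 12.15
eef_pos: [517.2, 146.3, 248.2]
ee_rot: [-0.0, 0.385, 0.923, -0.0]
force: [-1.0, 0.2, 0.2]
grip_width: 1.002
grip_force: 0.0
```

```bash
python3 - <<'E'
from h import *
show()
p=ctrl.capture('wrist');save(p,'w4')
for q in('collar_center','screw'):
    print(q,[(np.round(x['point'],1),round(x['score'],2),onz(p,x['point'],15).round(1)) for x in ctrl.landmark_of(q,p)[:4]],[(np.round(x['extent']),round(x['score'],2)) for x in ctrl.boxes_of(q,p)[:4]])
E
```

```text
t 12.15 tcp [517.2 146.3 248.2] yawy 0.78 z [-0.  0. -1.] w 1.002 gf 0.0 F [-1.   0.2  0.2] j [ 0.06  0.33  1.43  0.    1.38 -0.72]
collar_center [(array([321. , 160.8]), 0.73, array([508.1, 152.7,  15. ]))] [(array([306., 147.,  32.,  42.]), 0.79)]
screw [(array([323. , 184.8]), 0.6, array([533.5, 130.8,  15. ])), (array([170.6, 365.8]), 0.57, array([ 571.4, -274.4,   15. ]))] [(array([304., 146.,  34.,  45.]), 0.98)]
```

View pics/w4.png

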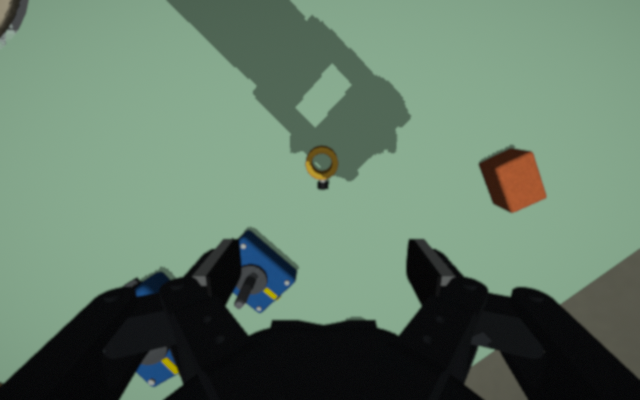

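The collar is at px (321,161) with its screw at (323,185), so the screw direction is about −0.71 rad. I'll align over it, come down, and re-measure from near.

send_rows(targets=[[-1,0.011,-0.002,0,0,0,0],[-1,0,0,0.03,0,0,-0.08],[-1,0,0,0.04,0,0,0],[-1,0,0,0.04,0,0,0],[-1,0,0,0.04,0,0,0],[-1,0,0,0,0,0,0],[-1,0,0,0,0,0,0],[-1,0,0,0,0,0,0],[-1,0,0,0,0,0,0],[-1,0,0,0,0,0,0]])

```text
time_s: 13.65
eef_pos: [508.2, 152.6, 98.7]
ee_rot: [0.0, 0.347, 0.938, 0.0]
force: [0.5, 0.0, -0.2]
grip_width: 0.997
grip_force: 0.0
```

```bash
python3 - <<'E'
from h import *
show()
p=ctrl.capture('wrist');save(p,'w5')
s,e,M,y=tcp()
for q in('collar_center','screw'):
    print(q,[(np.round(x['point'],1),round(x['score'],2),onz(p,x['point'],15).round(1)) for x in ctrl.landmark_of(q,p)[:3]],[(np.round(x['extent']),round(x['score'],2)) for x in ctrl.boxes_of(q,p)[:3]])
hsv=cv2.cvtColor(p['img'],cv2.COLOR_RGB2HSV)
m=cv2.inRange(hsv,(10,110,40),(28,255,255));n,l,st,ce=cv2.connectedComponentsWithStats(m)
for i in range(1,n):
    if st[i,4]>150: print('brass',st[i],ce[i].round(1))
k=1+np.argmax(st[1:,4]);v,u=np.nonzero(l==k)
P=np.array([onz(p,(a,b),30)[:2] for a,b in zip(u,v)],np.float32);print('top-plane circ',cv2.minEnclosingCircle(P))
q=p['img'][100:300,200:440,::-1];cv2.imwrite('pics/w5c.png',cv2.resize(q,None,fx=2,fy=2))
E
```

```text
t 13.65 tcp [508.2 152.6  98.7] yawy 0.862 z [ 0.001  0.    -1.   ] w 0.997 gf 0.0 F [ 0.5  0.  -0.2] j [ 0.07  0.47  1.65  0.    1.03 -0.79]
collar_center [(array([322.7, 201.9]), 0.57, array([509.8, 152. ,  15. ]))] [(array([296., 175.,  53.,  72.]), 0.75)]
screw [(array([319.5, 237.9]), 0.69, array([533.2, 128.2,  15. ]))] [(array([297., 174.,  52.,  74.]), 0.92)]
brass [ 297  175   52   58 1792] [322.6 203.8]
brass [ 563  203   77  103 4714] [610.  253.6]
top-plane circ ((700.7488403320312, 300.2200622558594), 56.23655700683594)
```

View pics/w5c.png

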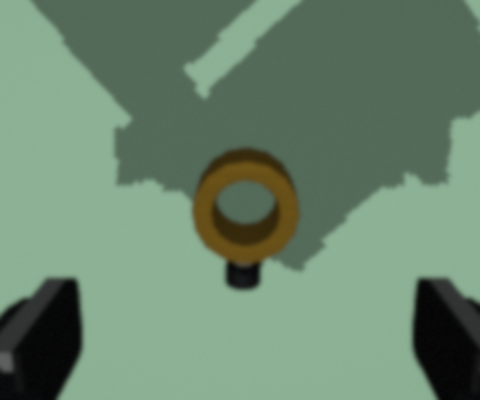

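The crop shows the collar's top ring centred near (246,211) and the screw head near (243,273), pointing almost straight down in the image, between the open fingers.

```bash
python3 - <<'E'
from h import *
p=ctrl.capture('wrist');s,e,M,y=tcp()
c=onz(p,(200+246/2,100+211/2),30)
l=onz(p,(200+193.5/2,100+211/2),30);r=onz(p,(200+299/2,100+211/2),30);print('dia',np.linalg.norm(l-r))
for uv in((321.5,236),(319.5,237.9)):
    w=onz(p,uv,15);d=w-c;print('centre',c.round(1),'screw dist',np.hypot(*d[:2]).round(1),'yaw',np.arctan2(d[1],d[0]).round(3))
print('shift tool',(M.T@(c-e)).round(1))
E
```

```text
dia 41.86501044219046
centre [508.5 153.3  30. ] screw dist 32.9 yaw -0.75
centre [508.5 153.3  30. ] screw dist 34.8 yaw -0.798
shift tool [ 0.1  0.8 68.3]
```

send_rows(targets=[[-1,0,0.0008,0.02,0,0,0.05],[-1,0,0,0.025,0,0,0],[-1,0,0,0.025,0,0,0],[-1,0,0,0.018,0,0,0],[-1,0,0,0.01,0,0,0],[-1,0,0,0,0,0,0],[-0.5,0,0,0,0,0,0],[-0.2,0,0,0,0,0,0],[0,0,0,0,0,0,0],[0.3,0,0,0,0,0,0]], squeeze=40)

```text
time_s: 15.2
eef_pos: [508.8, 153.2, 1.1]
ee_rot: [0.0, 0.37, 0.929, 0.0]
force: [-1.5, -0.8, 5.8]
grip_width: 0.509
grip_force: 39.7
```

send_rows(targets=[[1,0,0,0,0,0,0],[1,0,0,0,0,0,0],[1,0,0,0,0,0,0],[1,0,0,0,0,0,0],[1,0,0,-0.01,0,0,0],[1,0,0,-0.03,0,0,0],[1,0,0,-0.03,0,0,0],[1,0,0,-0.03,0,0,0],[1,0,0,0,0,0,0],[1,0,0,0,0,0,0]])

```text
time_s: 16.45
eef_pos: [508.0, 153.2, 99.6]
ee_rot: [-0.001, 0.37, 0.929, -0.0]
force: [0.0, 0.0, -0.4]
grip_width: 0.508
grip_force: 41.0
```

```bash
python3 - <<'E'
from h import *
show()
p=ctrl.capture('wrist');s,e,M,y=tcp()
q=p['img'][140:400,200:440,::-1];q=np.clip(255*(q/255.)**.6,0,255).astype('u1');cv2.imwrite('pics/w6c.png',cv2.resize(q,None,fx=2.3,fy=2.3))
for dz in (0,8,19,30): print(dz,proj(p,e-M[:,2]*dz))
E
```

```text
t 16.45 tcp [508.  153.2  99.6] yawy 0.812 z [-0.001 -0.    -1.   ] w 0.508 gf 41.0 F [ 0.   0.  -0.4] j [ 0.07  0.47  1.65 -0.    1.03 -0.74]
0 [321.25185878 242.89278003]
8 [321.16351527 249.46617055]
19 [321.02576787 259.71556374]
30 [320.86485381 271.68872289]
```

View pics/w6c.png

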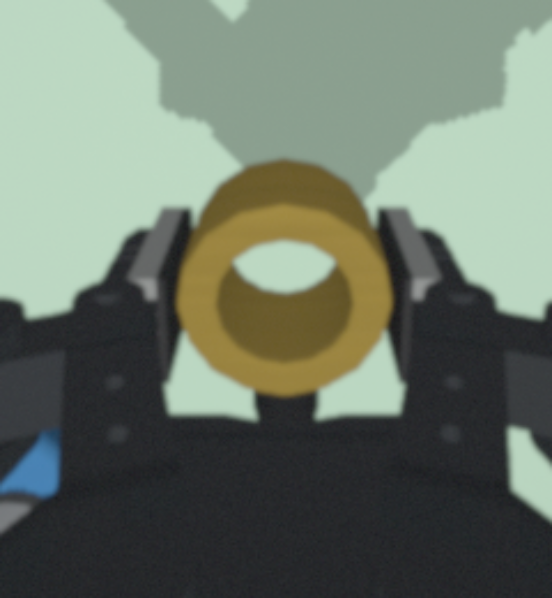

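The collar is gripped level, with the screw straight behind at crop px (286,405), away from the camera. I'll carry it above the shaft.

send_rows(targets=[[1,0,0,-0.035,0,0,0],[1,0,0,-0.035,0,0,0],[1,0,0,-0.035,0,0,0],[1,-0.0157,-0.0164,0,0,0,0],[1,-0.03,-0.0315,0,0,0,0],[1,-0.03,-0.0315,0,0,0,0],[1,-0.03,-0.0315,0,0,0,0],[1,-0.03,-0.0315,0,0,0,0],[1,-0.03,-0.0315,0,0,0,0],[1,-0.03,-0.0315,0,0,0,0]])

```text
time_s: 17.75
eef_pos: [508.8, -131.8, 204.2]
ee_rot: [-0.001, 0.37, 0.929, 0.0]
force: [0.0, -0.7, -1.5]
grip_width: 0.508
grip_force: 41.3
```

send_rows(targets=[[1,-0.03,-0.0315,0,0,0,0],[1,-0.0157,-0.0164,0,0,0,0],[1,-0.0157,-0.0164,0,0,0,0],[1,0,0,0,0,0,-0.135],[1,0,0,0,0,0,-0.135],[1,0,0,0,0,0,-0.135],[1,0,0,0,0,0,-0.135],[1,0,0,0,0,0,0],[1,0,0,0,0,0,0],[1,0,0,0,0,0,0]])

```text
time_s: 19.0
eef_pos: [509.6, -219.3, 205.3]
ee_rot: [-0.0, 0.11, 0.994, 0.0]
force: [-0.3, 0.2, -1.4]
grip_width: 0.503
grip_force: 41.3
```

```bash
python3 - <<'E'
from h import *
show()
s,e,M,y=tcp();print('to axis in tool',(M.T@(np.array([509,-219.4,0])-e)).round(1))
p=ctrl.capture('wrist')
q=p['img'][100:360,180:460,::-1];q=np.clip(255*(q/255.)**.6,0,255).astype('u1');cv2.imwrite('pics/w7c.png',cv2.resize(q,None,fx=2.2,fy=2.2))
print([(z,proj(p,[509,-219.4,z]).round(1)) for z in(60,140)], proj(p,e-M[:,2]*29))
E
```

```text
t 19.0 tcp [ 509.6 -219.3  205.3] yawy 1.351 z [-0.  0. -1.] w 0.503 gf 41.3 F [-0.3  0.2 -1.4] j [-0.62  0.4   1.45  0.    1.3  -1.97]
to axis in tool [ 5.000e-01 -2.000e-01  2.053e+02]
[(60, array([322.5, 182.6])), (140, array([322.3, 205.7]))] [322.07983517 270.20185575]
```

View pics/w7c.png

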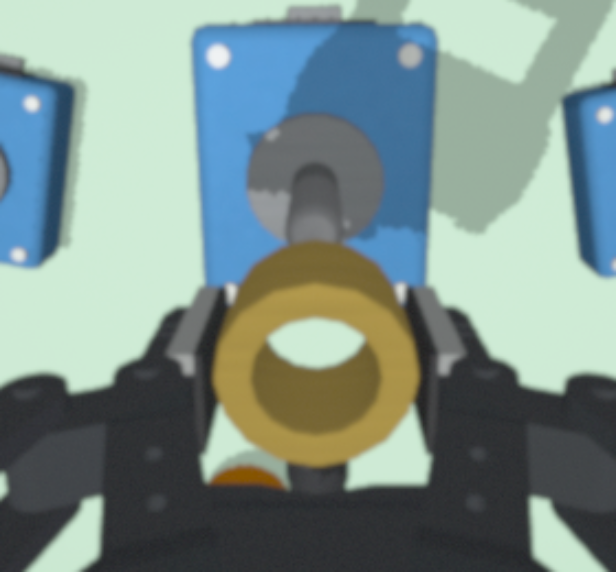

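The shaft, cap centre (crop px (315,180)) and collar line up within about 0.5 mm. I'll descend with a force check.

send_rows(targets=[[1,0.0005,-0.0002,0.015,0,0,0],[1,0,0,0.02,0,0,0],[1,0,0,0.014,0,0,0],[1,0,0,0.006,0,0,0],[1,0,0,0.006,0,0,0],[1,0,0,0.006,0,0,0],[1,0,0,0.006,0,0,0],[1,0,0,0.006,0,0,0],[1,0,0,0,0,0,0],[1,0,0,0,0,0,0]])

```text
time_s: 20.3
eef_pos: [509.1, -219.6, 126.5]
ee_rot: [0.0, 0.109, 0.994, -0.0]
force: [-0.1, -0.3, -0.3]
grip_width: 0.507
grip_force: 41.3
```

```bash
python3 - <<'E'
from h import *
show()
s,e,M,y=tcp();print('to axis in tool',(M.T@(np.array([509,-219.4,101])-e)).round(1),s['wrist_torque'].round(2))
p=ctrl.capture('wrist')
q=p['img'][100:360,180:460,::-1];q=np.clip(255*(q/255.)**.6,0,255).astype('u1');cv2.imwrite('pics/w8c.png',cv2.resize(q,None,fx=2.2,fy=2.2))
E
```

```text
t 20.3 tcp [ 509.1 -219.6  126.5] yawy 1.352 z [ 0. -0. -1.] w 0.507 gf 41.3 F [-0.1 -0.3 -0.3] j [-0.62  0.48  1.55 -0.    1.12 -1.97]
to axis in tool [ 0.2  0.1 25.5] [-0.    0.03 -0.02]
```

send_rows(targets=[[1,0,0,0.005,0,0,0],[1,0,0,0.005,0,0,0],[1,0,0,0.005,0,0,0],[1,0,0,0.005,0,0,0],[1,0,0,0.0035,0,0,0],[1,0,0,0.002,0,0,0],[1,0,0,0,0,0,0],[1,0,0,0,0,0,0],[1,0,0,0,0,0,0],[1,0,0,0,0,0,0]])

```text
time_s: 21.6
eef_pos: [509.1, -219.5, 100.9]
ee_rot: [0.0, 0.109, 0.994, -0.0]
force: [0.4, 1.0, -0.2]
grip_width: 0.509
grip_force: 41.3
```

```bash
python3 - <<'E'
from h import *
show()
s,e,M,y=tcp();print('to axis in tool',(M.T@(np.array([509,-219.4,101])-e)).round(1),s['wrist_torque'].round(2))
# collar height / screw check
A=ctrl.capture('wrist');B=ctrl.capture('side');C=ctrl.capture('top')
for n,p in(('wrist',A),('side',B),('top',C)):
    print(n,'expect c',proj(p,[509,-219.4,115]).round(1),'s',proj(p,[540.2,-226.4,115]).round(1))
    for q in('collar_center','screw'): print(q,[(np.round(x['point'],1),round(x['score'],2)) for x in ctrl.landmark_of(q,p)[:3]])
hsv=cv2.cvtColor(B['img'],cv2.COLOR_RGB2HSV);m=cv2.inRange(hsv,(12,110,40),(28,255,255));n,l,st,ce=cv2.connectedComponentsWithStats(m)
print([(a.tolist(),c.round(1)) for a,c in zip(st[1:],ce[1:]) if a[4]>20])
for z in(100,130): print(z,proj(B,[509,-241.4,z]).round(1),proj(B,[509,-219.4,z]).round(1))
# top rim in wrist: ellipse of brass
hsv=cv2.cvtColor(A['img'],cv2.COLOR_RGB2HSV);m=cv2.inRange(hsv,(10,90,30),(28,255,255));m[:, :240]=0;m[:,400:]=0;n,l,st,ce=cv2.connectedComponentsWithStats(m)
print('wrist',[(a.tolist(),c.round(1)) for a,c in zip(st[1:],ce[1:]) if a[4]>100], 'shaft tip exp',proj(A,[509,-219.4,140]).round(1))
E
```

```text
t 21.6 tcp [ 509.1 -219.5  100.9] yawy 1.352 z [ 0. -0. -1.] w 0.509 gf 41.3 F [ 0.4  1.  -0.2] j [-0.62  0.51  1.57 -0.    1.06 -1.97]
to axis in tool [ 0.1  0.1 -0.1] [-0.03 -0.02  0.03]
wrist expect c [322.4 254.5] s [322.3 308.3]
collar_center [(array([319.8, 258.6]), 0.57)]
screw [(array([321.8, 309.3]), 0.72)]
side expect c [328.  243.5] s [342.  239.9]
collar_center [(array([336.2, 245.7]), 0.61)]
screw []
top expect c [401.  243.5] s [403.3 231.2]
collar_center []
screw []
[([109, 131, 68, 52, 1261], array([142.8, 149.8])), ([319, 232, 10, 24, 158], array([323.4, 244.5])), ([417, 237, 34, 42, 680], array([432.1, 255.2])), ([343, 259, 17, 7, 56], array([350.3, 261.9])), ([384, 329, 15, 5, 48], array([390.7, 331.1]))]
100 [334.7 254.7] [327.9 249.5]
130 [335.1 242.4] [328.2 237.4]
wrist [([276, 208, 96, 105, 5535], array([323.4, 257.6]))] shaft tip exp [322.2 282.8]
```

All checks agree: no contact force, height and centring match in the views, and the screw is where it should be. Handing in.

```bash
python3 -c "
from rig import ctrl
print(ctrl.finish_job())"
```

```text
the job is handed in; nothing more can be done
None
```

The job is handed in at about 21.8 s of the 64 s allowed; no verdict came back. The shaft was turned until the flat faced the yellow mark with a finger on it. The collar is held level round it at mid-flat with its screw on the flat's side and almost no force on the shaft, and the cup, jar and brick were not touched.

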